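# Show which bit bores the hinge cup, and where the second one goes

## Robot

A 6-joint arm with a two-finger parallel gripper is mounted at the origin on the work surface. World frame = base frame: x ahead of the robot, y to its left, z up, the work surface at z = 0. Lengths are in m, angles in rad, forces in N, time in s.
With the tool pointing down it reaches from about 0.225 to 0.875 m from the base axis. Payload 3.4 kg.
Tool frame: the origin (TCP) lies at the very end of the fingers, on their centre line; the grasp point (between the pads) lies 19 mm behind it; z points along the fingers, x is the direction in which the jaws open and shut, and the axes are right-handed (so a half turn about z gives the same grasp; the last joint's range is limited). The gripper opens to 85 mm and grips with 20 to 120 N. Pads are 22 mm wide; open, the fingers measure 114 mm over their backs; the gripper's body (76 mm by 85 mm) begins 54 mm behind the grasp point. The pads swing forward as they close: fully open they stand 13 mm farther back than shut.
Start: joints at [1.034, 0.276, 1.505, -0, 1.361, -0.121], TCP at [0.232, 0.526, 0.231] pointing down, gripper open.
Joint ranges: [-2.89, 2.89], [-0.75, 2.08], [0.22, 2.7], [-1.18, 4.32], [0.11, 2.71], [-2.7, 2.7]. Speed limits (rad/s): [2.57, 2.57, 3.14, 3.14, 3.14, 3.14].

## Interface

Orientations are given as a unit quaternion [w, x, y, z].
In Python, from rig import manip gives the robot as it stands.
- The arm moves only by the tool send_rows, never from a script. Its argument "increments" is a list of rows, each a list of 5 numbers: the opening, from 0 (shut) to 1 (fully open), then the shift along the tool's x, y, z in m, then the turn about the tool's z in rad. A call has 1 to 8 rows; each row shifts and turns the commanded pose from where the row before left it, along the tool's axes as they then stand; what a row does not reach is not made up. A row lasts 1/8 s, in which the tool goes at most 62.5 mm and 10.7 degrees, less where a joint would pass 70% of its speed; a pose out of reach is approached as far as the arm can. A call is refused whole if a number of a shift passes 0.0625 or a number of a turn 0.188, either way. A call with a gripper value outside its range is refused whole. The fingers move at their own pace and stop on an object; "squeeze" is the grip in N (left out, the last holds). Time passes only in rows, so rows that do not move let the fingers close. It gives the time, the measured TCP pose, the force and the opening at its end, in the units of the state.
- manip.get_state(): the state, without advancing time (a new reading comes with each control period).
- manip.get_image(name): name is "scene" or "top"; returns the picture (420x560x3 uint8, red, green, blue); there is no depth.
- manip.calibration(name): a dict with "fx", "fy", "cx", "cy" (pixels), "distortion" ([k1, k2, p1, p2, k3] as OpenCV has them; the pictures are not rectified), "camera_from_world" (4x4, takes a point from world to camera coordinates). Camera axes: x right, y up, looking along -z (the intrinsics and any distortion apply to the point x, -y, -z); pixel columns grow to the right and rows downward; lengths in m; the calibration is good to about 2 mm. A picture is of the moment at which its call begins. calibration takes no time and is no camera call.
- manip.sign_off(): hands the job in, once; it reports no verdict.
The state is a dict: "clock": time; "qpos": joint angles; "qd": joint speeds; "effort": joint torques, N m; "position": TCP position; "ee_rot": TCP orientation; "contact_force": force on the tool from outside, world axes, zero at the start; "moment": the same for the moment, N m; "width": finger opening in m.
Only numpy, scipy, OpenCV 4.12 (cv2) and the standard library are available. Lean on these libraries where they do the work, as an engineer would, in place of code of your own. Each camera call takes 0.05 s, during which the arm holds its last target.

## Task

Show the apprentice how to bore the second hinge cup in the white cabinet door on the bench. First point from above at the one bit in the wooden rack that fits the finished cup, with the fingertips centred about two centimetres above its point for a good two seconds, keeping well above the other bits so that none of them is pointed at; then point in the same way at the pencil cross on the door, where the second cup goes, and finish still pointing at it. Only point: touch nothing, and leave every bit standing in the rack and the door where it lies.

Things in the scene. Friction and masses are not known exactly. Their poses are not given: they have to be found in the camera images.
- bit15_tip (a point): centre point of the Forstner bit with the 15 mm head, the smallest. A plain steel bit standing loose in the rack, cutting head up: 10 mm shank, flat round head 15 mm across and 23 mm tall counting cone, rim and centre point, 91 mm long overall. This point is the top of the centre point, the highest part of the bit, about 101 mm above the bench; its z axis points up along the bit.
- bit25_tip (a point): centre point of the Forstner bit with the 25 mm head. A plain steel bit standing loose in the rack, cutting head up: 10 mm shank, flat round head 25 mm across and 23 mm tall counting cone, rim and centre point, 91 mm long overall. This point is the top of the centre point, the highest part of the bit, about 101 mm above the bench; its z axis points up along the bit.
- bit35_tip (a point): centre point of the Forstner bit with the 35 mm head, second largest. A plain steel bit standing loose in the rack, cutting head up: 10 mm shank, flat round head 35 mm across and 23 mm tall counting cone, rim and centre point, 91 mm long overall. This point is the top of the centre point, the highest part of the bit, about 101 mm above the bench; its z axis points up along the bit.
- bit50_tip (a point): centre point of the Forstner bit with the 50 mm head, the largest. A plain steel bit standing loose in the rack, cutting head up: 10 mm shank, flat round head 50 mm across and 23 mm tall counting cone, rim and centre point, 91 mm long overall. This point is the top of the centre point, the highest part of the bit, about 101 mm above the bench; its z axis points up along the bit.
- rack: Drill-bit rack: a fixed wooden block 65 x 265 x 42 mm on the bench with four holes in a row along its y axis, 65 mm apart, one bit in each, in any order. Origin: centre of its underside.
- bored_cup (a point): Mouth centre of the finished hinge cup in the door: a round blind hole 35 mm across, 13 mm deep, 22.5 mm from one long edge. On the door's upper face, 19 mm above the bench.
- pencil_cross (a point): Middle of the pencil cross on the door's upper face where the second hinge cup is to be bored: two dark lines 2 mm wide, 42 and 60 mm long. It lies 22.5 mm from the same long edge as the finished cup and 140 mm from that cup, 19 mm above the bench. z points up. The door is a loose white slab 190 x 280 x 19 mm lying flat on the bench, 0.66 kg, at any angle; cup and cross are each 70 mm from a short edge.
- square: Bystander: steel combination square lying flat, blade 24 x 150 mm along its x axis, head reaching 86 mm to its -y side, 18 mm high. Origin: underside, middle of the blade.
- glue: Bystander: plain white glue bottle standing upright, 60 mm across, 150 mm tall, the tallest thing among the work. Origin: centre of its underside.
- sanding_block: Bystander: cork sanding block 65 x 110 x 30 mm. Origin: centre of its underside.
- pencil: Bystander: flat carpenter's pencil lying along its x axis, 174 x 14 x 8 mm. Origin: underside, middle of the barrel.
Mind the look-alikes: they are no part of the job. What is shaped like the part that bears bit35_tip but orange is not meant.

How it is judged:
On the way, in this order (a step that is already met when the one before it is completed fails the run):
1. the fingertips dwell just above the 35 mm bit, the one that fits the finished cup (horizontal distance between the grasp point and bit35_tip below 0.015 m and z of the grasp point in the frame of bit35_tip between 0.01 and 0.07 m), for 1.5 s.
2. the fingertips dwell just above the pencil cross (horizontal distance between the grasp point and pencil_cross below 0.015 m and z of the grasp point in the frame of pencil_cross between 0.01 and 0.07 m), for 1.5 s.
At the end, for the whole second after the job is handed in: The grasp point is within 15 mm of the pencil cross seen from above and 10 to 70 mm higher than it (fingertips clear of the door and at most about 5 cm up); all four bits still stand in their holes (moved less than 12 mm, leaning less than 0.15 rad) and the cross has moved less than 6 mm (all of step 2 and distance of each of bit15_tip, bit25_tip, bit35_tip, bit50_tip from where it was at the start of the episode below 0.012 m and distance of pencil_cross from where it was at the start of the episode below 0.006 m and angle between each of bit15_tip, bit25_tip, bit35_tip, bit50_tip's own z axis and vertical below 0.15 rad); the robot touches nothing.
It fails at once if the robot touches something (contact force between any of the fingers, the arm and anything else above 0.5 N).
It fails at once if the fingertips come down over a wrong bit ((horizontal distance between the grasp point and bit15_tip below 0.012 m and z of the grasp point in the frame of bit15_tip between 0.01 and 0.05 m) or (horizontal distance between the grasp point and bit25_tip below 0.012 m and z of the grasp point in the frame of bit25_tip between 0.01 and 0.05 m) or (horizontal distance between the grasp point and bit50_tip below 0.012 m and z of the grasp point in the frame of bit50_tip between 0.01 and 0.05 m)).
It fails at once if a bit is lifted or knocked, or the door pushed (not (distance of each of bit15_tip, bit25_tip, bit35_tip, bit50_tip from where it was at the start of the episode below 0.012 m and distance of pencil_cross from where it was at the start of the episode below 0.006 m)).
It fails at once if a bystander is disturbed (distance of any of square, glue, sanding_block, pencil from where it was at the start of the episode above 0.015 m).
It also fails if it takes over 43 s, if anything falls off the work surface, if the arm or the gripper's body presses on something with over 40 N, if the wrist force passes 120 N, or if a joint passes its speed limit or range.

## Working session

There is one attempt and no reset: what is moved stays moved. The work goes in short steps, Python scripts to look and compute and a tool call to move; the robot and the scene stay as the last step left them, time stands still between calls to the robot, and variables do not carry over. Pictures are saved under pics/ and viewed, and the job is handed in when it is done.

Besides the shell and the picture viewer there is one more tool, called as a command line: name --pt "numbers of a row" for each row, then --argument value for the rest. send_rows: Moves the arm, as the interface text tells. Its arguments: {"type":"object","properties":{"increments":{"type":"array","items":{"type":"array","items":{"type":"number"}}},"squeeze":{"type":"number"}},"required":["increments"]}

```bash
mkdir -p pics; python3 - <<'E'
from rig import manip
import cv2
for n in("scene","top"):
    cv2.imwrite(f"pics/{n}0.png",manip.get_image(n)[:,:,::-1])
    print(n,manip.calibration(n))
s=manip.get_state();print(s)
E
```

```text
scene {'fx': 382.85095784414005, 'fy': 382.85095784414005, 'cx': 275.8121402584913, 'cy': 213.9190299211749, 'distortion': array([-0.00361988,  0.        ,  0.        ,  0.        ,  0.        ]), 'camera_from_world': array([[-0.84033177,  0.54166586,  0.02099052,  0.5172609 ],
       [-0.33769893, -0.55340562,  0.76138141,  0.11425356],
       [ 0.42403059,  0.63272452,  0.64796431, -1.18592987],
       [ 0.        ,  0.        ,  0.        ,  1.        ]])}
top {'fx': 428.24304501340947, 'fy': 428.24304501340947, 'cx': 278.93988930697196, 'cy': 206.57827312890328, 'distortion': array([-0.05426938,  0.        ,  0.        ,  0.        ,  0.        ]), 'camera_from_world': array([[ 0.01119892, -0.99983482, -0.01431524, -0.03751601],
       [ 0.9954177 ,  0.00978755,  0.09511997, -0.60497019],
       [-0.09496415, -0.01531489,  0.99536288, -0.98450129],
       [ 0.        ,  0.        ,  0.        ,  1.        ]])}
{'clock': 0.1, 'qpos': array([ 1.03400729e+00,  2.76574255e-01,  1.50602709e+00,  8.73054639e-06,
        1.36070429e+00, -1.21001483e-01]), 'qd': array([-1.01623471e-03, -4.42979388e-04, -4.34000271e-03,  3.87912887e-05,
       -2.10095290e-04,  2.68787296e-04]), 'effort': array([ 7.11608136e-04, -4.17701054e+01, -2.46406442e+01, -1.38644305e-04,
        5.82359135e-03,  9.67394911e-07]), 'position': array([0.23200519, 0.52559416, 0.23049379]), 'ee_rot': array([ 3.73719801e-04,  8.37827892e-01,  5.45933778e-01, -7.70667250e-04]), 'contact_force': array([-0.23460761,  0.20889156,  0.19288108]), 'moment': array([ 0.03766759,  0.04778357, -0.01751388]), 'width': 0.08527149103677696}
```

```bash
ls .
```

```text
pics
```

View pics/scene0.png

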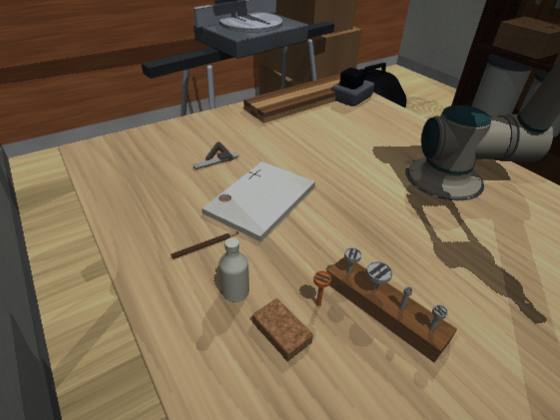

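View pics/top0.png

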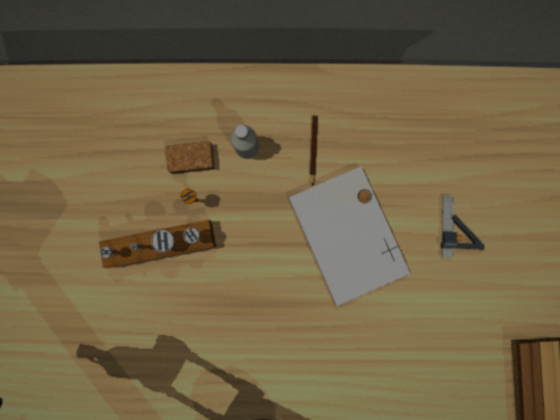

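The top view shows the rack with four heads at about (107,253), (135,247), (163,241) and (191,236). The orange look-alike is at (189,197), the finished cup at (364,196) and the cross at (390,250). Next I'll enlarge the heads and measure them.

```bash
cat > h.py <<'E'
import numpy as np,cv2
from rig import manip
def ray(n,uv):
    c=manip.calibration(n);T=c["camera_from_world"]
    K=np.array([[c["fx"],0,c["cx"]],[0,c["fy"],c["cy"]],[0,0,1]])
    p=cv2.undistortPoints(np.array([[uv]],float),K,c["distortion"])[0,0]
    d=T[:3,:3].T@np.array([p[0],-p[1],-1]);o=-T[:3,:3].T@T[:3,3]
    return o,d
def plane(n,uv,z):
    o,d=ray(n,uv);return o+d*(z-o[2])/d[2]
def proj(n,P):
    c=manip.calibration(n);T=c["camera_from_world"]
    q=T[:3,:3]@np.array(P)+T[:3,3];K=np.array([[c["fx"],0,c["cx"]],[0,c["fy"],c["cy"]],[0,0,1]])
    return cv2.projectPoints(np.array([[[q[0],-q[1],-q[2]]]]),np.zeros(3),np.zeros(3),K,c["distortion"])[0][0,0]
E
python3 - <<'E'
from h import *
t=cv2.imread("pics/top0.png");s=cv2.imread("pics/scene0.png")
a=cv2.resize(t[180:280,90:225],None,fx=5.9,fy=5.9,interpolation=cv2.INTER_CUBIC);cv2.imwrite("pics/ct.png",a)
b=cv2.resize(s[235:355,310:465],None,fx=5,fy=5,interpolation=cv2.INTER_CUBIC);cv2.imwrite("pics/cs.png",b)
b=cv2.resize(t[160:310,285:415],None,fx=4,fy=4,interpolation=cv2.INTER_CUBIC);cv2.imwrite("pics/cd.png",b)
E
```

```text
(no output)
```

View pics/ct.png

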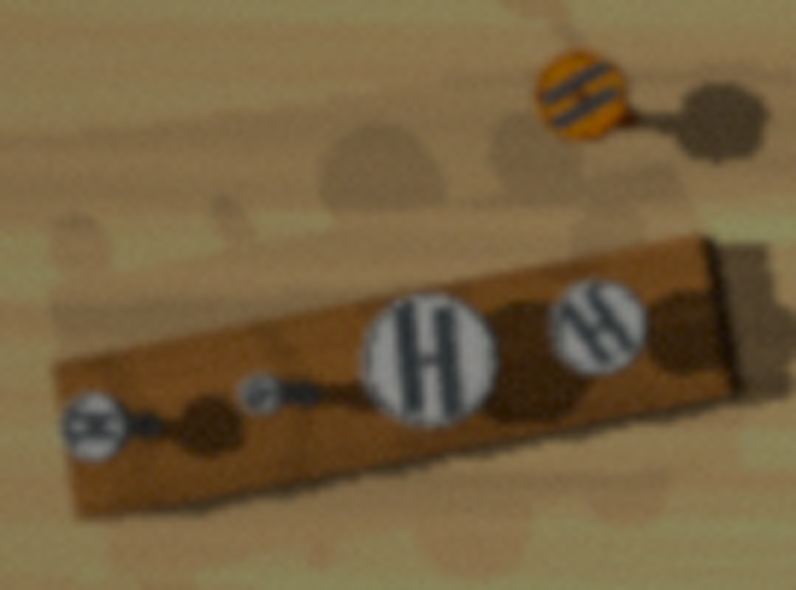

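View pics/cs.png

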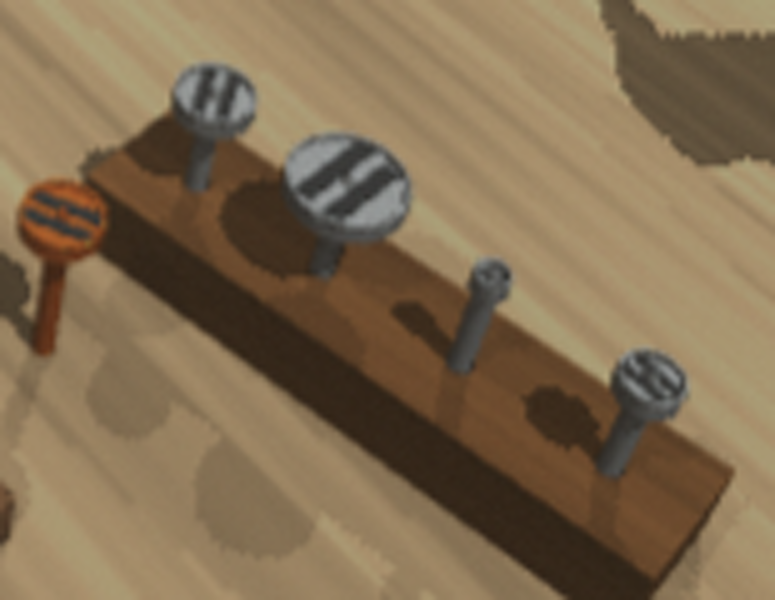

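View pics/cd.png

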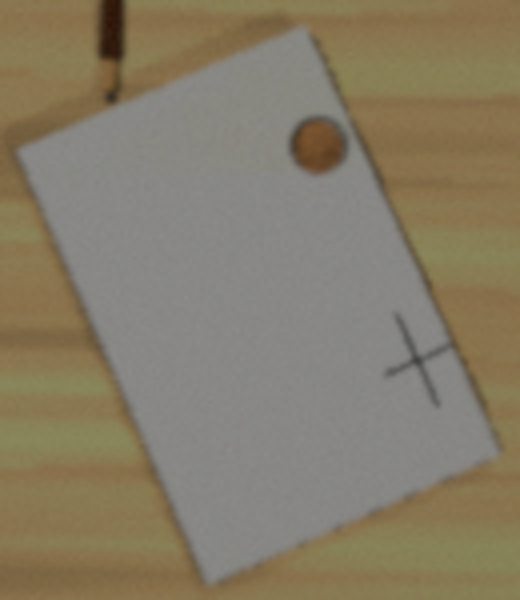

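The four steel heads, as pixels in the top view:
- (106,252): about 25 mm
- (134,247): about 15 mm
- (163,241): about 50 mm
- (191,235): about 35 mm

The orange one at (188,196) is the decoy. The steel head at (191,235) is the second largest, so it is the one meant. Next I'll locate it precisely.

```bash
python3 - <<'E'
from h import *
z=5.9;f=lambda x,y,z,ox,oy:((x+.5)/z-.5+ox,(y+.5)/z-.5+oy)
T=[f(94,427,z,90,180),f(262,394,z,90,180),f(429,359,z,90,180),f(598,327,z,90,180)]
S=[f(648,378,5,310,235),f(491,278,5,310,235),f(348,185,5,310,235),f(214,97,5,310,235)]
def tri(a,b):
    o,d=ray("top",a);p,e=ray("scene",b);d/=np.linalg.norm(d);e/=np.linalg.norm(e)
    st=np.linalg.lstsq(np.c_[d,-e],p-o,rcond=None)[0];A=o+st[0]*d;B=p+st[1]*e
    return (A+B)/2,np.linalg.norm(A-B)
for n,a,b,w in zip((25,15,50,35),T,S,(66,43,134,95)):
    P,g=tri(a,b);h=w/5.9/2
    wid=np.linalg.norm(plane("top",(a[0]-h,a[1]),.097)-plane("top",(a[0]+h,a[1]),.097))
    print(n,np.round(a,1),"top@.098",plane("top",a,.098).round(4),"scene",plane("scene",b,.098).round(4),"tri",P.round(4),"gap",round(g,4),"dia",wid.round(4))
c=f(318,145,4,285,160);x=f(419,360,4,285,160)
C=plane("top",c,.019);X=plane("top",x,.019);print("cup",C,"cross",X,np.linalg.norm(C-X),"sc pix pred cross",proj("scene",X),"cup",proj("scene",C))
t,s=[cv2.imread(f"pics/{n}0.png") for n in("top","scene")]
cv2.imwrite("pics/cx.png",cv2.resize(s[150:240,200:320],None,fx=6,fy=6,interpolation=cv2.INTER_CUBIC))
for n,p in(("glue top",(241,130)),):print(n,plane("top",p,.15))
E
```

```text
25 [105.5 252. ] top@.098 [0.494  0.3508 0.098 ] scene [0.495  0.3528 0.098 ] tri [0.4937 0.3519 0.096 ] gap 0.0008 dia 0.0254
15 [134.  246.4] top@.098 [0.5073 0.287  0.098 ] scene [0.509 0.291 0.098] tri [0.5067 0.2889 0.0943] gap 0.0017 dia 0.0164
50 [162.3 240.4] top@.098 [0.5212 0.2241 0.098 ] scene [0.5222 0.2286 0.098 ] tri [0.5204 0.226  0.0944] gap 0.0024 dia 0.0507
35 [190.9 235. ] top@.098 [0.5339 0.1608 0.098 ] scene [0.5355 0.1643 0.098 ] tri [0.5336 0.1619 0.0949] gap 0.0013 dia 0.0357
cup [ 0.63396766 -0.2345075   0.019     ] cross [ 0.50648605 -0.2935101   0.019     ] 0.14047371725332358 sc pix pred cross [253.42187833 173.74488267] cup [224.15664093 197.77720146]
glue top [0.75636673 0.04941456 0.15      ]
```

View pics/cx.png

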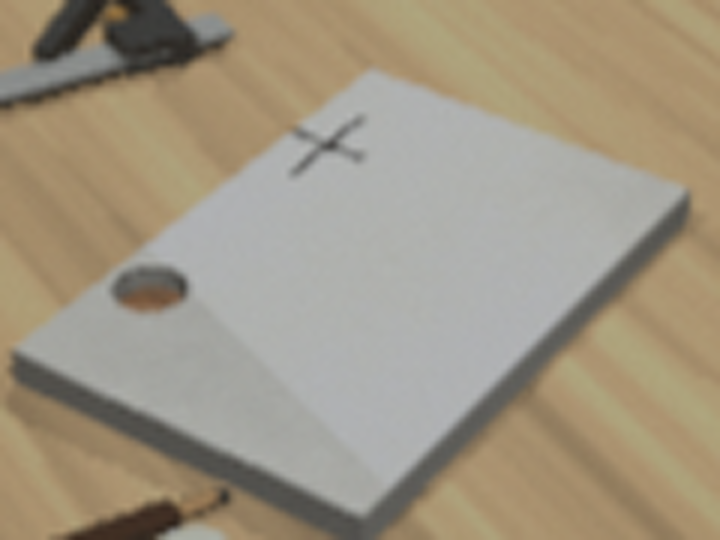

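The geometry checks out: bit spacing is 65 mm, the diameters match, and the cup-to-cross distance is 140.5 mm. The targets are bit35 at about (0.534, 0.162) and the cross at about (0.507, -0.293). I'll travel high while closing the fingers.

send_rows --pt "0 -0.01 0.02 0 0" --pt "0 -0.0175 0.035 0 0" --pt "0 -0.0175 0.035 0 0" --pt "0 -0.0175 0.035 0 0" --pt "0 -0.0175 0.035 0 0" --pt "0 -0.0175 0.035 0 0" --pt "0 -0.0175 0.035 0 0" --pt "0 -0.0175 0.035 0 0"

```text
clock: 1.1
position: [0.4219, 0.2954, 0.2312]
ee_rot: [0.0, 0.838, 0.546, -0.0]
contact_force: [0.3, 0.4, -0.3]
width: 0.0002
```

send_rows --pt "0 -0.0175 0.035 0 0" --pt "0 -0.0175 0.035 0 0" --pt "0 -0.0175 0.035 0 0" --pt "0 -0.0175 0.035 0 0" --pt "0 -0.005 0.018 0 0" --pt "0 0 0 0 0" --pt "0 0 0 0 0"

```text
clock: 1.98
position: [0.5344, 0.166, 0.2312]
ee_rot: [-0.001, 0.838, 0.546, -0.0]
contact_force: [0.6, 1.1, -0.2]
width: -0.0
```

```bash
python3 - <<'E'
from h import *
from scipy.spatial.transform import Rotation as R
for n in("scene","top"): cv2.imwrite(f"pics/{n}1.png",manip.get_image(n)[:,:,::-1])
s=manip.get_state();q=s["ee_rot"];M=R.from_quat(np.r_[q[1:],q[0]]).as_matrix()
print(s["clock"],s["position"],s["width"],s["contact_force"]);print(M.round(3))
d=np.array([.534,.162,.122])-s["position"];print("tool delta",M.T@d)
print("cross scene",plane("scene",(254.6,174.3),.019))
E
```

```text
2.075 [0.53443602 0.16632663 0.23137999] -0.00013763818713565716 [-0.21901386 -0.38057523 -0.17107724]
[[ 0.403  0.915 -0.001]
 [ 0.915 -0.403  0.   ]
 [ 0.    -0.001 -1.   ]]
tool delta [-0.0041617   0.00141663  0.10937809]
cross scene [ 0.50494705 -0.28918132  0.019     ]
```

send_rows --pt "0 -0.004 0.001 0.01 0" --pt "0 0 0 0.015 0" --pt "0 0 0 0.015 0" --pt "0 0 0 0.015 0" --pt "0 0 0 0.015 0" --pt "0 0 0 0.01 0" --pt "0 0 0 0 0"

```text
clock: 2.95
position: [0.5342, 0.1612, 0.1503]
ee_rot: [-0.0, 0.838, 0.546, -0.001]
contact_force: [-0.2, -0.4, -0.1]
width: -0.0004
```

```bash
python3 - <<'E'
from h import *
im=[]
for n in("scene","top"):
    a=manip.get_image(n)[:,:,::-1]; s=manip.get_state()
    u=proj(n,[.534,.162,.098]);v=proj(n,s["position"]);print(n,u,v)
    x,y=map(int,u);im.append(cv2.resize(a[max(0,y-60):y+40,x-50:x+50],(400,400),interpolation=cv2.INTER_CUBIC))
cv2.imwrite("pics/a2.png",np.hstack(im));print(s["clock"],s["position"])
E
```

```text
scene [352.19065585 253.04831991] [355.69459899 234.37561896]
top [190.3847015  234.97862494] [185.04651382 233.70828537]
3.05 [0.53507805 0.16135177 0.15154817]
```

View pics/a2.png

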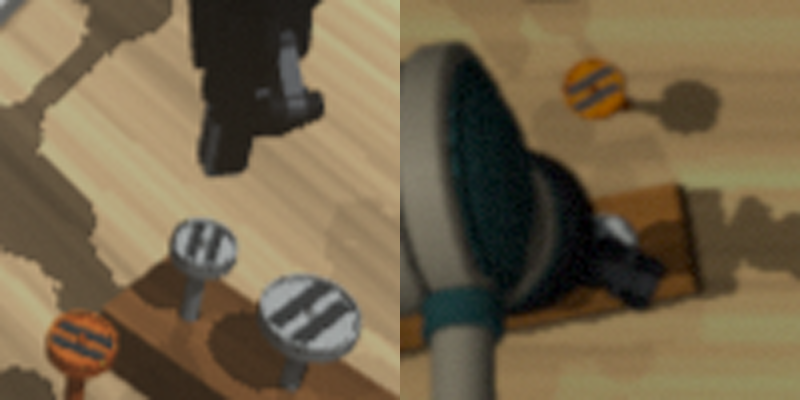

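The closed fingertips hang directly above the 35 mm steel bit: in the scene crop the tip is at (223,172) over the head at (203,245). I'll descend the remaining 29 mm and dwell.

send_rows --pt "0 0 0 0.01 0" --pt "0 0 0 0.01 0" --pt "0 0 0 0.008 0" --pt "0 0 0 0 0" --pt "0 0 0 0 0" --pt "0 0 0 0 0" --pt "0 0 0 0 0" --pt "0 0 0 0 0"

```text
clock: 4.05
position: [0.5348, 0.1613, 0.1235]
ee_rot: [0.0, 0.838, 0.546, 0.0]
contact_force: [-0.0, 0.4, -0.1]
width: 0.0
```

send_rows --pt "0 0 0 0 0" --pt "0 0 0 0 0" --pt "0 0 0 0 0" --pt "0 0 0 0 0" --pt "0 0 0 0 0" --pt "0 0 0 0 0" --pt "0 0 0 0 0" --pt "0 0 0 0 0"

```text
clock: 5.05
position: [0.5347, 0.1613, 0.1233]
ee_rot: [-0.0, 0.838, 0.546, 0.0]
contact_force: [0.3, -0.2, -0.3]
width: 0.0001
```

send_rows --pt "0 0 0 0 0" --pt "0 0 0 0 0" --pt "0 0 0 0 0" --pt "0 0 0 0 0" --pt "0 0 0 0 0" --pt "0 0 0 0 0" --pt "0 0 0 0 0" --pt "0 0 0 0 0"

```text
clock: 6.05
position: [0.5347, 0.1613, 0.1233]
ee_rot: [-0.0, 0.838, 0.546, 0.0]
contact_force: [0.4, 0.7, -0.3]
width: 0.0001
```

```bash
python3 - <<'E'
from h import *
im=[]
for n in("scene","top"):
    a=manip.get_image(n)[:,:,::-1]
    x,y=map(int,proj(n,[.534,.162,.098]));im.append(cv2.resize(a[max(0,y-60):y+40,x-50:x+50],(400,400),interpolation=cv2.INTER_CUBIC))
s=manip.get_state()
cv2.imwrite("pics/a3.png",np.hstack(im));print(s["clock"],s["position"],s["contact_force"])
E
```

```text
6.15 [0.53473457 0.16128776 0.12334549] [ 0.01699102 -0.25633918 -0.28728679]
```

View pics/a3.png

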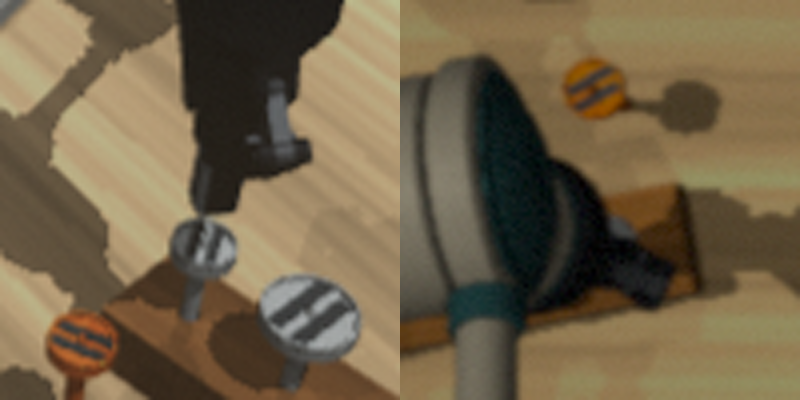

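The tips hovered centred about 2 cm above the 35 mm bit for over 2 s, and nothing moved. Now I'll rise and go to the cross.

send_rows --pt "0 0 0 -0.015 0" --pt "0 0 0 -0.025 0" --pt "0 0 0 -0.03 0" --pt "0 0 0 -0.02 0" --pt "0 -0.016 0.006 0 0" --pt "0 -0.03 0.011 0 0" --pt "0 -0.03 0.011 0 0" --pt "0 -0.03 0.011 0 0"

```text
clock: 7.15
position: [0.5265, 0.0466, 0.2125]
ee_rot: [-0.0, 0.838, 0.546, -0.001]
contact_force: [0.8, -0.6, 0.2]
width: 0.0
```

send_rows --pt "0 -0.04 0.0145 0 0" --pt "0 -0.04 0.0145 0 0" --pt "0 -0.04 0.0145 0 0" --pt "0 -0.04 0.0145 0 0" --pt "0 -0.04 0.0145 0 0" --pt "0 -0.04 0.0145 0 0" --pt "0 -0.04 0.0145 0 0" --pt "0 -0.02 0.0075 0 0"

```text
clock: 8.15
position: [0.5047, -0.2722, 0.2124]
ee_rot: [-0.001, 0.839, 0.545, -0.0]
contact_force: [-0.2, 0.1, 0.4]
width: -0.0
```

send_rows --pt "0 -0.02 0.008 0 0" --pt "0 0 0 0 0" --pt "0 0 0 0 0"

```text
clock: 8.52
position: [0.5053, -0.2903, 0.2132]
ee_rot: [-0.001, 0.838, 0.546, 0.0]
contact_force: [0.0, -0.1, 0.7]
width: -0.0001
```

```bash
python3 - <<'E'
from h import *
from scipy.spatial.transform import Rotation as R
for n in("scene","top"): cv2.imwrite(f"pics/{n}4.png",manip.get_image(n)[:,:,::-1])
s=manip.get_state();q=s["ee_rot"];M=R.from_quat(np.r_[q[1:],q[0]]).as_matrix()
print(s["clock"],s["position"],s["contact_force"],"tool delta",M.T@(np.array([.506,-.292,.041])-s["position"]))
E
```

```text
8.625 [ 0.5054729  -0.29011356  0.21333715] [ 0.11965695  0.55748279 -0.18016338] tool delta [-0.0016291   0.00129828  0.1723357 ]
```

View pics/scene4.png

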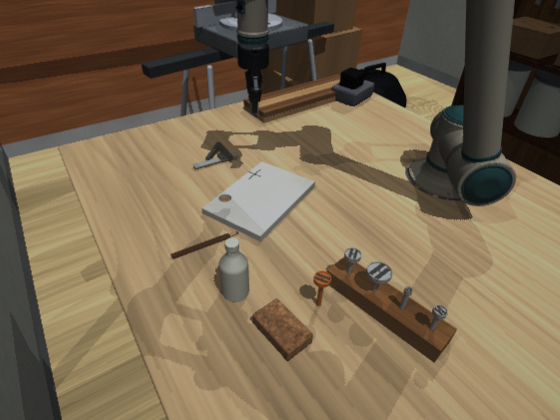

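The arm is now above the cross: the tip is at (254,114) and the cross at (254,174). The door and all four bits are undisturbed, so I'll descend.

send_rows --pt "0 -0.002 0.001 0.015 0" --pt "0 0 0 0.025 0" --pt "0 0 0 0.03 0" --pt "0 0 0 0.03 0" --pt "0 0 0 0.03 0" --pt "0 0 0 0.015 0" --pt "0 0 0 0 0" --pt "0 0 0 0 0"

```text
clock: 9.62
position: [0.5062, -0.2941, 0.0692]
ee_rot: [0.001, 0.838, 0.546, 0.0]
contact_force: [-0.3, -0.1, 0.2]
width: 0.0002
```

```bash
python3 - <<'E'
from h import *
im=[]
for n in("scene","top"):
    a=manip.get_image(n)[:,:,::-1]; s=manip.get_state()
    u=proj(n,[.506,-.292,.019]);v=proj(n,s["position"]);x,y=map(int,u);print(n,u,v)
    im.append(cv2.resize(a[y-60:y+40,x-50:x+50],(400,400),interpolation=cv2.INTER_CUBIC))
cv2.imwrite("pics/a5.png",np.hstack(im));print(s["clock"],s["position"],s["contact_force"])
E
```

```text
scene [253.81766742 173.94329728] [253.05479806 159.22145911]
top [388.74125548 249.82578553] [395.10427775 249.8254877 ]
9.725 [ 0.50627585 -0.29419071  0.06952509] [ 0.08380786 -0.29520149 -0.19972296]
```

View pics/a5.png

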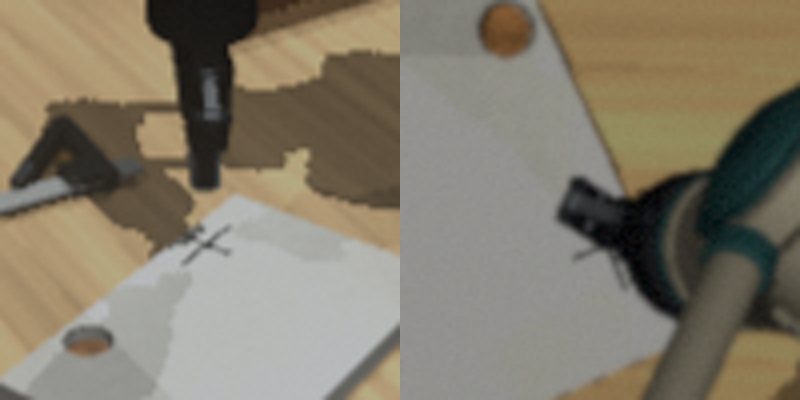

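The tip is straight over the cross: (205,188) above (207,243) in the crop. I'll go down to about 22 mm above it and dwell.

send_rows --pt "0 0.0015 -0.001 0.01 0" --pt "0 0 0 0.01 0" --pt "0 0 0 0.008 0" --pt "0 0 0 0 0" --pt "0 0 0 0 0" --pt "0 0 0 0 0" --pt "0 0 0 0 0" --pt "0 0 0 0 0"

```text
clock: 10.72
position: [0.5053, -0.2919, 0.0405]
ee_rot: [0.0, 0.838, 0.546, 0.0]
contact_force: [0.0, 0.3, 0.1]
width: -0.0003
```

send_rows --pt "0 0 0 0 0" --pt "0 0 0 0 0" --pt "0 0 0 0 0" --pt "0 0 0 0 0" --pt "0 0 0 0 0" --pt "0 0 0 0 0" --pt "0 0 0 0 0" --pt "0 0 0 0 0"

```text
clock: 11.72
position: [0.5052, -0.2919, 0.0403]
ee_rot: [-0.0, 0.838, 0.546, 0.0]
contact_force: [0.3, 0.8, 0.1]
width: 0.0001
```

send_rows --pt "0 0 0 0 0" --pt "0 0 0 0 0" --pt "0 0 0 0 0" --pt "0 0 0 0 0" --pt "0 0 0 0 0" --pt "0 0 0 0 0" --pt "0 0 0 0 0" --pt "0 0 0 0 0"

```text
clock: 12.72
position: [0.5052, -0.2919, 0.0403]
ee_rot: [0.0, 0.838, 0.546, 0.0]
contact_force: [0.2, -0.2, -0.4]
width: 0.0003
```

```bash
python3 - <<'E'
from h import *
a=manip.get_image("scene")[:,:,::-1];cv2.imwrite("pics/s6.png",cv2.resize(a[100:350,190:470],None,fx=2.4,fy=2.4,interpolation=cv2.INTER_CUBIC))
s=manip.get_state();print(s["clock"],s["position"],s["contact_force"])
E
```

```text
12.775 [ 0.5051657  -0.29185708  0.04026964] [ 0.01364681  0.26400085 -0.11025959]
```

View pics/s6.png

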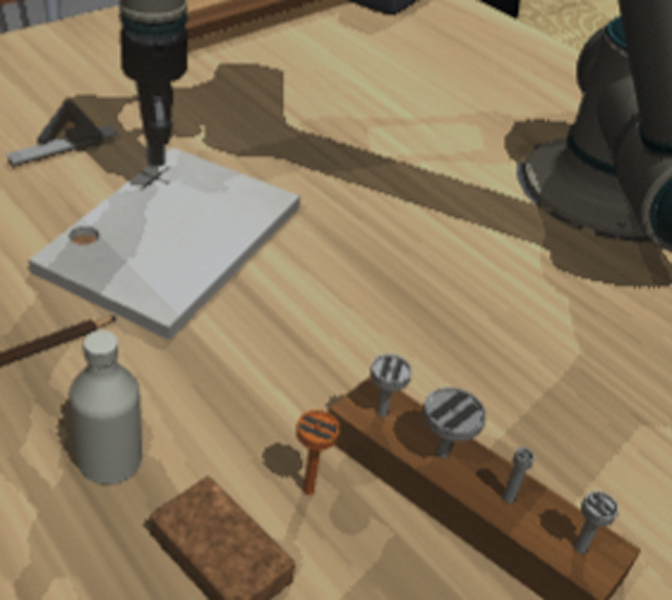

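The tip hovers at (157,162), just above the cross at (153,178) in the crop. All four bits are standing and the door hasn't moved. I'm handing in.

```bash
python3 -c "
from rig import manip
print(manip.sign_off())"
```

```text
the job is handed in; nothing more can be done
None
```

I pointed with closed fingertips at the steel 35 mm bit, then at the pencil cross, and handed in with the arm still over the cross. The hand-in reports no verdict, so these are my own readings:

- **35 mm bit:** this is the second-largest steel head, at top-view pixel (191,235), and it measured 35.7 mm across. The orange look-alike at (188,196) was left out. The tips held about 22 mm above its point for over 2 s, within about 2 mm of centre by my measurement.
- **Pencil cross:** the tips held about 21 mm above it for over 2 s and ended there. They are within about 1 mm of my estimate of where the cross is.
- **Undisturbed:** the last picture shows all four bits standing and the door where it was. The force readings stayed at sensor-noise level (about 1 N).

**Disagreements:** the two cameras differed by about 4 to 5 mm on the cross and about 4 mm on the bit. For the cross I averaged the two. For the bit I used a point between them, closer to the top view. Both differences are well inside the 15 mm tolerance. The 65 mm bit spacing and the 140.5 mm cup-to-cross distance agreed with the sizes given.

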